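# Press a microscope housing's dust cap home with a toggle clamp

### The job

Slide the loose light-grey housing on the press nest into its corner, snug against both the side fence and the end stops. Swing the toggle clamp over onto the proud orange cap and push the clamp's arm down until the cap is flush - press it with the clamp, never with the gripper itself - then take the robot off and leave the clamp holding by itself for a second. Last, swing the clamp fully back open, leaving the housing in its corner; do not disturb the bottle, lens barrel, objective turret or orange box standing around.

Things in the scene. Friction and masses are not known exactly. Their poses are not given: they have to be found in the camera images.
- nest: Press nest fixed to the bench; its place and yaw vary. Dark steel board, top 12 mm above the bench, from -165 to 135 mm along its x, -115 to 75 mm along its y. Origin on the bench straight below the middle of the housing's home place, z up. It carries a side fence, two end stops and, beyond these, a toggle clamp that swings in the nest's x-z plane at y = 0.
- home (a point): Where the housing's origin must end: on the board's top, 12 mm above the bench at nest x = y = 0. Axes as the nest's; the housing's x axis ends along this x axis.
- fence (a point): Top edge of the side fence's face, at nest x = -50, y = 45 mm, 32 mm above the bench. The fence is an aluminium bar along the nest's x, x = -150 to 50 mm, y = 45 to 55 mm. The housing's +y side ends against it.
- end_stop (a point): Midway between the two end-stop blocks at their face, nest x = 60 mm, y = 0, 34 mm above the bench. The aluminium blocks fill x = 60 to 70 mm, each 18 mm wide, centred at y = -30 and 30 mm. The housing's +x end ends against both.
- housing: Loose light-grey block, 120 (its x) x 90 (its y) x 25 mm high, 0.3 to 0.65 kg, flat on the nest's board, upright flat sides; origin at the centre of its underside, z up. It starts 45 to 85 mm short of home along the nest's x and 20 to 50 mm short along its y (on the -x, -y side), turned up to 0.22 rad either way. The orange cap is in the middle of its top.
- cap: Orange round press-in cap with a black disc on top, 40 mm across, carried in the middle of the housing's top; origin at the centre of the cap's top face, z along its axis.
- cap_proud (a joint): How far the cap's top stands above the housing's 25 mm high top face, m: starts between 0.006 and 0.0085; 0 = flush (it goes no deeper). It moves stiffly: about 10 N pushes it in, and it stays where it is left.
- clamp (a joint): Angle q (rad) of the toggle clamp, a rigid L of arm and red handle on a level pin along the nest's y. 0: closed, arm level over the housing, foot level with a flush cap; grows as the arm lifts away; starts fully open at 1.5. An over-centre spring drives it shut below about 0.7 and open above about 0.8, with about 0.35 N m (4 N at the arm's end) at either end. Limits -0.06, 1.5.
- clamp_hinge (a point): Pin of the toggle clamp, nest x = 85 mm, y = 0, 57 mm above the bench; axes as the nest's. It runs between two steel cheeks at y = -16 and 16 mm (5 mm thick, x = 70 to 100 mm, top 70 mm above the bench). Let go, the arm stops on a proud cap at about q = 0.07 to 0.1 without driving it in: press the arm down over the foot with some 10 N more.
- clamp_arm_end (a point): On the clamp arm's back (its top when closed), above the rubber foot. Arm: steel bar 18 mm wide, 12 mm thick, centre line through the pin, 97 mm long; at angle q it points from the pin along (-cos q, 0, sin q) in nest axes, so nearly upright when open. The foot, 24 mm across, is 85 mm from the pin, its face 20 mm below the arm's centre line.
- clamp_grip_end (a point): Tip of the clamp's red round handle, 20 mm thick, on a centre line from the pin, 110 mm from it (the red part 25 to 110 mm out). At angle q the handle points from the pin along (cos(1.309-q), 0, sin(1.309-q)) in nest axes: nearly upright when closed, about level and away from the housing when open.
- bottle: Bystander: amber bottle with a red cap, 56 mm across, 150 mm high, standing loose on the bench; origin at the centre of its base. Bottle, barrel and turret swap places from run to run.
- barrel: Bystander: black lens barrel, 60 mm across, 70 mm high, standing loose; origin at the centre of its base.
- turret: Bystander: black round objective turret with three steel studs, 72 mm across, 54 mm high, standing loose; origin at the centre of its base.
- bitbox: Bystander: orange box, 110 (x) x 70 (y) x 42 mm high, loose on the bench beyond the fence; origin at the centre of its base.
Mind the look-alikes: they are no part of the job. Of the things that look like the housing, the middle-sized one is meant.

How it is judged (in metres and radians):
On the way, in this order (a step that is already met when the one before it is completed fails the run):
1. the housing is home against fence and end stops, the clamp still open and the cap still proud (x of housing in the frame of home between -0.003 and 0.003 m and y of housing in the frame of home between -0.003 and 0.003 m and z of housing in the frame of home below 0.003 m and angle between the x axis of housing and the x axis of home, either way round below 0.05 rad and value of joint clamp above 1.2 rad and value of joint cap_proud above 0.003 m), for 0.2 s.
2. the clamp is closed on the cap, the cap flush, the housing home, and the robot touches nothing (x of housing in the frame of home between -0.003 and 0.003 m and y of housing in the frame of home between -0.003 and 0.003 m and z of housing in the frame of home below 0.003 m and angle between the x axis of housing and the x axis of home, either way round below 0.05 rad and value of joint clamp below 0.05 rad and value of joint cap_proud below 0.0015 m and contact force between each of the fingers, the arm and anything else below 0.3 N), for 0.5 s.
At the end, for the whole second after the job is handed in: The housing rests in the nest within 3 mm of home along both nest axes, flat on the board and square within 0.05 rad; the cap is within 1.5 mm of flush; the clamp is swung back open beyond 1.35 rad (x of housing in the frame of home between -0.003 and 0.003 m and y of housing in the frame of home between -0.003 and 0.003 m and z of housing in the frame of home below 0.003 m and angle between the x axis of housing and the x axis of home, either way round below 0.05 rad and value of joint clamp above 1.35 rad and value of joint cap_proud below 0.0015 m and linear speed of housing below 0.01 m/s); the robot touches nothing.
It fails at once if the robot presses on the cap directly (contact force between any of the fingers, the arm and cap above 2 N).
It fails at once if a bystander is moved more than 15 mm or tipped (distance of any of bottle, barrel, turret, bitbox from where it was at the start of the episode above 0.015 m or angle between any of bottle, barrel, turret, bitbox's own z axis and vertical above 0.3 rad).
It also fails if it takes over 66 s, if anything falls off the work surface, if the arm or the gripper's body presses on something with over 40 N, if the wrist force passes 120 N, or if a joint passes its speed limit or range.

### The arm

A 6-joint arm with a two-finger parallel gripper is mounted at the origin on the work surface. World frame = base frame: x ahead of the robot, y to its left, z up, the work surface at z = 0. Lengths are in mm, angles in rad, forces in N, time in s.
With the tool pointing down it reaches from about 275 to 850 mm from the base axis. Payload 5.2 kg.
Tool frame: the origin (TCP) lies at the very end of the fingers, on their centre line; the grasp point (between the pads) lies behind it (tcp_to_grasp is the z of the grasp point in the tool frame, in mm); z points along the fingers, y is the line along which they close (so a half turn about z gives the same grasp; the last joint's range is limited). The gripper opens to 85 mm and grips with 20 to 120 N. Pads are 22 mm wide; open, the fingers measure 114 mm over their backs; the gripper's body (76 mm by 85 mm) begins 54 mm behind the grasp point. The pads swing forward as they close: fully open they stand 13 mm farther back than shut.
Start: joints at [-1.487, 0.259, 1.535, -0, 1.348, -0.203], TCP at [155.607, -527.533, 231.31] pointing down, gripper open.
Joint ranges: [-3.14, 3.14], [-0.91, 2.08], [0.19, 2.58], [-1.22, 4.36], [0.22, 2.71], [-3.12, 3.12]. Speed limits (rad/s): [2.57, 2.57, 3.14, 3.14, 3.14, 3.14].

### API

Orientations are given as a unit quaternion [x, y, z, w].
In Python, from cell import * gives the robot as it stands.
- The arm moves only by the shell command python3 -m crank 'ROWS'. ROWS is JSON, a list of rows, each a list of 3 entries, a list of its own where there are three numbers: the shift along the tool's x, y, z in units of 150 mm (1.0 is 150 mm), then the turn, a rotation vector about the tool's x, y, z in units of 0.5 rad (1.0 is 0.5 rad), then the closure, from -1 (fully open) to 1 (shut). A call has 1 to 5 rows; each row shifts and turns the commanded pose from where the row before left it, along the tool's axes as they then stand; what a row does not reach is not made up. A row lasts 1/10 s, in which the tool goes at most 50 mm and 8.59 degrees, less where a joint would pass 70% of its speed; a pose out of reach is approached as far as the arm can. A call with a number of a shift or a turn outside -1 to 1 is refused whole. A call with a gripper value outside its range is refused whole. The fingers move at their own pace and stop on an object; the grip force is fixed at half the most. Time passes only in rows, so rows that do not move let the fingers close. It gives the time, the measured TCP pose, the force, the opening and the grip force at its end, in the units of the state.
- state(): the state, without advancing time (a new reading comes with each control period).
- read_camera(name): name is "scene" or "top" or "wrist"; returns a dict with "frame" (384x512x3 uint8, red, green, blue), "camera_matrix" (3x3 intrinsics, pixels), "distortion" ([k1, k2, p1, p2, k3] as OpenCV has them; the pictures are not rectified), "xyz" and "orientation" of the camera in the world. Camera axes: x right, y up, looking along -z (the intrinsics and any distortion apply to the point x, -y, -z); pixel columns grow to the right and rows downward; lengths in mm; the calibration is good to about 2 mm. A picture is of the moment at which its call begins. There is no depth.
- hand_in(): hands the job in; it is judged then, once.
The state is a dict: "t": time; "joint_pos": joint angles; "joint_velocities": joint speeds; "joint_torque": joint torques, N m; "position": TCP position; "eef_rot": TCP orientation; "force": force on the tool from outside, world axes, zero at the start; "torque": the same for the moment, N m; "grip_width": opening from 0.0 (shut) to 1.0 (fully open); "finger_force": force on a finger pad.
Only numpy, scipy, OpenCV 4.12 (cv2) and the standard library are available. Lean on these libraries where they do the work, as an engineer would, in place of code of your own. Each camera call takes 0.05 s, during which the arm holds its last target. There are 200 camera calls.

## Working session

There is one attempt and no reset: what is moved stays moved. The work goes in short steps, Python scripts to look and compute and a shell command to move; the robot and the scene stay as the last step left them, time stands still between calls to the robot, and variables do not carry over. Pictures are saved under pics/ and viewed, at most 10 in all, crops included, and the job is handed in when it is done.

```bash
ls; mkdir -p pics; python3 - <<'E'
from cell import *
import cv2
s=state();print(s)
for n in("scene","top"):
    c=read_camera(n);cv2.imwrite(f"pics/{n}0.png",c["frame"][:,:,::-1]);print(n,c["camera_matrix"],c["distortion"],c["xyz"],c["orientation"])
E
```

```text
pics
{'t': 0.0, 'joint_pos': array([-1.48682274e+00,  2.59362670e-01,  1.53612240e+00,  1.61526385e-05,
        1.34797894e+00, -2.02811659e-01]), 'joint_velocities': array([-4.67811436e-04, -3.21042297e-04,  3.53504830e-05,  4.42305549e-04,
       -2.17143834e-04, -1.65304986e-03]), 'joint_torque': array([-1.24802636e-04, -4.46031690e+01, -2.90576077e+01, -6.22082043e-04,
        1.19312340e-02,  2.01869796e-06]), 'position': array([ 155.55439507, -526.98329464,  230.44832448]), 'eef_rot': array([ 9.89736704e-01,  1.42899898e-01,  6.34254800e-05, -9.33559289e-04]), 'force': array([0.07728821, 0.92578714, 0.41357755]), 'torque': array([-0.00520721, -0.06194923,  0.03266826]), 'finger_force': 0.0, 'grip_width': 1.00283456672496}
scene [[471.66138209   0.         253.55339732]
 [  0.         471.66138209 193.95833099]
 [  0.           0.           1.        ]] [0.00476365 0.         0.         0.         0.        ] [1135.44934939  142.77082859  888.22541395] [0.21114454 0.22930751 0.71726432 0.62319174]
top [[456.82444848   0.         254.20201742]
 [  0.         456.82444848 193.19846484]
 [  0.           0.           1.        ]] [-0.12572181  0.          0.          0.          0.        ] [ 439.30732683   69.09633485 1125.49599576] [-0.03706066  0.03172021  0.71583014 -0.6965684 ]
```

View pics/scene0.png

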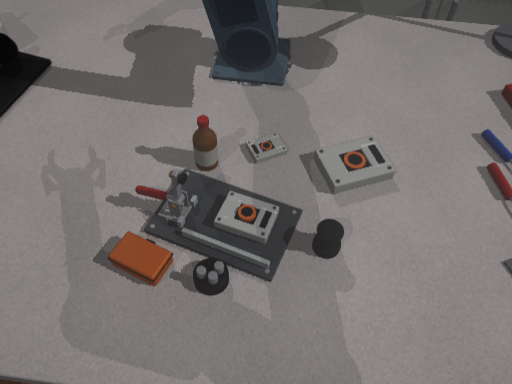

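View pics/top0.png

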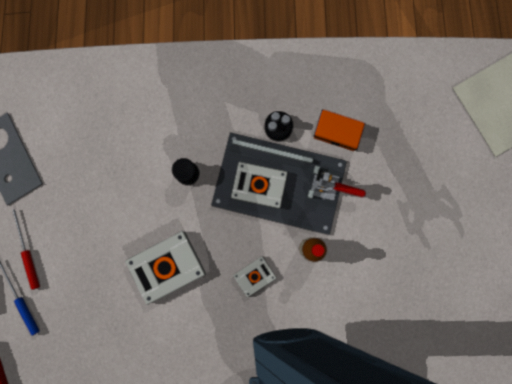

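The top view shows the nest board around px (280,185), with the fence along its upper edge. The clamp is on the right at (325,185), and the housing is at (260,185). The barrel (186,171), turret (279,125), bottle (314,249) and box (339,129) stand around it.

```bash
cat > h.py <<'E'
from cell import *
import cv2, numpy as np
from scipy.spatial.transform import Rotation as R
def cast(c,px,z):
    px=np.asarray(px,float).reshape(-1,1,2)
    n=cv2.undistortPoints(px,c["camera_matrix"],np.array(c["distortion"])).reshape(-1,2)
    d=R.from_quat(c["orientation"]).apply(np.c_[n[:,0],-n[:,1],-np.ones(len(n))])
    o=np.array(c["xyz"]); return (o+d*((z-o[2])/d[:,2])[:,None])[:,:2]
def proj(c,P):
    p=R.from_quat(c["orientation"]).inv().apply(np.atleast_2d(P)-c["xyz"])*[1,-1,-1]
    return cv2.projectPoints(p,np.zeros(3),np.zeros(3),c["camera_matrix"],np.array(c["distortion"]))[0].reshape(-1,2)
def big(m,near=None):
    cs=cv2.findContours(m.astype(np.uint8),cv2.RETR_EXTERNAL,cv2.CHAIN_APPROX_NONE)[0]
    if near is not None:
        cs=[k for k in cs if cv2.pointPolygonTest(k,near,False)>=0] or cs
    return max(cs,key=cv2.contourArea)
def rect(P):
    r=cv2.minAreaRect(P.astype(np.float32)); return r
E
python3 - <<'E'
from h import *
c=read_camera("top");f=c["frame"].astype(int);v=f.max(2);sat=v-f.min(2)
y0,y1,x0,x1=125,240,205,352
for p in [(230,200),(300,205),(250,170),(270,150),(210,230)]: print(p,f[p[1],p[0]])
m=np.zeros(v.shape,bool);m[y0:y1,x0:x1]=(v<95)[y0:y1,x0:x1]
k=big(m);q=cast(c,k[:,0],12);q=cv2.convexHull(q.astype(np.float32))[:,0]
print("board",rect(q),cv2.boundingRect(k)); print(cv2.boxPoints(rect(q)))
m2=np.zeros(v.shape,bool);m2[150:220,225:300]=(v>125)[150:220,225:300]
k=big(m2,(240,170));q=cast(c,k[:,0],37);print("housing",rect(q),cv2.boundingRect(k))
m3=(f[:,:,0]>150)&(f[:,:,2]<80)&(sat>100);m4=np.zeros_like(m3);m4[165:205,245:275]=m3[165:205,245:275]
k=big(m4);print("cap",cast(c,[cv2.minEnclosingCircle(k)[0]],43))
for n,p,z in[("barrel",(186,172),70),("turret",(279,125),54),("bottle",(318,251),150),("box",(339,130),42)]:print(n,cast(c,[p],z))
vis=f.astype(np.uint8)[:,:,::-1].copy()[110:270,190:390];cv2.imwrite("pics/crop.png",cv2.resize(vis,None,fx=4,fy=3.75,interpolation=2))
E
```

```text
(230, 200) [35 38 40]
(300, 205) [44 46 51]
(250, 170) [149 152 146]
(270, 150) [132 140 138]
(210, 230) [133 127 124]
board ((604.508544921875, 10.067947387695312), (366.9226379394531, 257.08251953125), 74.55134582519531) (205, 125, 147, 110)
[[ 431.7421  -132.52469]
 [ 679.53613 -201.00497]
 [ 777.275    152.66058]
 [ 529.48096  221.14087]]
housing ((566.704833984375, 64.46383666992188), (115.32068634033203, 85.53659057617188), 76.42292022705078) (233, 165, 53, 42)
cap [[566.49760169  64.14843039]]
barrel [[596.74540761 234.06094042]]
turret [[706.62670651  11.93150813]]
bottle [[407.42704889 -57.10155624]]
box [[ 693.62291021 -134.13168308]]
```

View pics/crop.png

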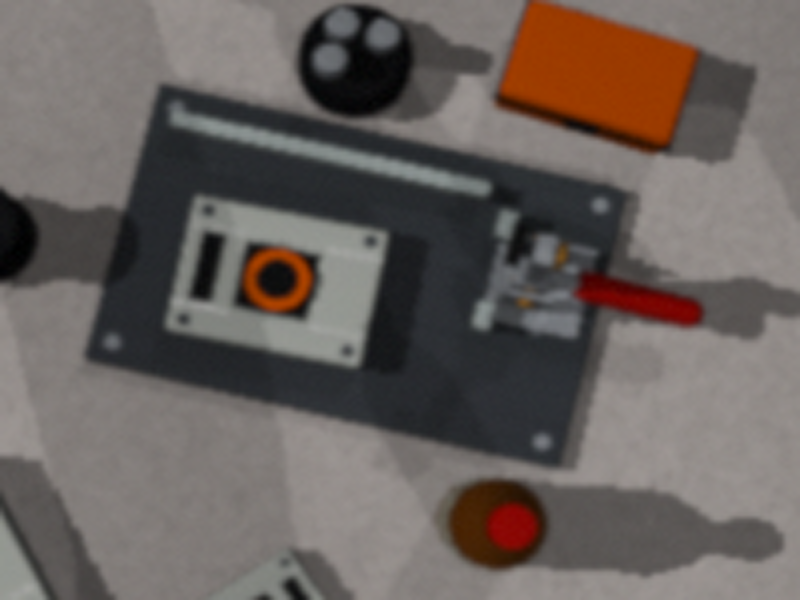

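The crop gives clean edges. The board-top corners in the crop are (160,85), (630,192), (568,467) and (88,357). The fence's lower edge runs from (172,127) to (490,195).

```bash
cat >> h.py <<'E'
def fit(N,W):
    N=np.array(N,float);W=np.array(W);n=N-N.mean(0);w=W-W.mean(0)
    a=np.arctan2((n[:,0]*w[:,1]-n[:,1]*w[:,0]).sum(),(n*w).sum());c,s=np.cos(a),np.sin(a)
    Rm=np.array([[c,-s],[s,c]]);t=W.mean(0)-Rm@N.mean(0);return a,t,np.linalg.norm((N@Rm.T+t)-W,axis=1)
E
python3 - <<'E'
from h import *
import re,cell
c=read_camera("top");cv=lambda L:np.array(L)/[4,3.75]+[189.6,109.6]
W=np.r_[cast(c,cv([(88,357),(160,85),(630,192),(568,467)]),12)]
N=[(-165,-115),(-165,75),(135,75),(135,-115)]
print(fit(N,W))
N2=N+[(-150,45),(50,45)];W2=np.r_[W,cast(c,cv([(172,127),(490,195)]),32)]
a,t,r=fit(N2,W2);print(a,t,r)
Rm=R.from_euler('z',a).as_matrix()[:2,:2]
for n,p in dict(house=(566.7,64.5),barrel=(597,234),turret=(707,12),bottle=(407,-57),box=(694,-134),tcp=(155.6,-527)).items():print(n,(Rm.T@(np.array(p)-t)).round(1))
k=cast(c,cv([(195,197),(388,232),(362,367),(166,330)]),37);print("hc",((k-t)@Rm).round(1))
print([(x,getattr(cell,x)) for x in dir(cell) if 'tcp' in x.lower()])
print(R.from_quat(state()["eef_rot"]).as_matrix().round(3))
E
```

```text
(np.float64(-1.8359090784047656), array([587.794657  ,  -7.59784872]), array([2.52864677, 1.7391612 , 2.87477729, 2.3506657 ]))
-1.8343151356462117 [587.81785636  -7.43766927] [2.81085309 1.36236615 3.00760076 2.19063565 1.09754461 1.36223185]
house [-64.  -39.1]
barrel [-235.5  -54. ]
turret [-49.8 110. ]
bottle [  95.  -161.7]
box [ 94.5 135.5]
tcp [ 614.2 -282. ]
hc [[-124.3    1.9]
 [  -6.     6.9]
 [  -1.3  -81.2]
 [-120.8  -85.6]]
[('tcp_to_grasp', -18.700000000000003)]
[[ 0.959  0.283 -0.   ]
 [ 0.283 -0.959  0.001]
 [ 0.    -0.001 -1.   ]]
```

```bash
python3 -m crank '[[[0,0,0],[0,0,0.275],-1],[[0,0,0],[0,0,0.275],-1],[[0,0,0],[0,0,0.275],-1],[[0,0,0],[0,0,0.275],-1],[[0,0,0],[0,0,0],-1]]'
python3 -m crank '[[[0.06,-0.3,0],[0,0,0],-1],[[0.06,-0.3,0],[0,0,0],-1],[[0.06,-0.3,0],[0,0,0],-1],[[0.06,-0.3,0],[0,0,0],-1],[[0.06,-0.3,0],[0,0,0],-1]]'
python3 -m crank '[[[0.06,-0.3,0],[0,0,0],-1],[[0.06,-0.3,0],[0,0,0],-1],[[0.06,-0.3,0],[0,0,0],-1],[[0.06,-0.3,0],[0,0,0],-1],[[0.06,-0.3,0],[0,0,0],-1]]'
python3 -m crank '[[[0.06,-0.3,0],[0,0,0],-1],[[0.06,-0.3,0],[0,0,0],-1],[[0.06,-0.3,0],[0,0,0],-1],[[0.06,-0.3,0],[0,0,0],-1],[[0.06,-0.3,0],[0,0,0],-1]]'
cat >> h.py <<'E'
A=-1.8343;T=np.array([587.8,-7.4]);RM=R.from_euler('z',A).as_matrix()[:2,:2]
def nest(s=None):
    s=s or state();x=R.from_quat(s["eef_rot"]).as_matrix()
    print("t",round(s["t"],2),"nest",(RM.T@(s["position"][:2]-T)).round(1),"z",round(s["position"][2],1),"yawerr",round(np.arctan2(x[1,0],x[0,0])-(A+np.pi/2),3),"down",x[:,2].round(3),"F_nest",(RM.T@s["force"][:2]).round(1),round(s["force"][2],1),"w",round(s["grip_width"],2))
E
python3 - <<'E'
from h import *
nest();c=read_camera("wrist");cv2.imwrite("pics/w1.png",c["frame"][:,:,::-1]);print(c["xyz"])
E
```

```text
t: 0.7
position: [155.6, -527.4, 231.1]
eef_rot: [0.991, -0.132, -0.0, -0.0]
force: [0.2, 0.9, 0.6]
grip_width: 0.999
finger_force: 0.0
t: 1.2
position: [258.0, -320.3, 231.3]
eef_rot: [0.992, -0.129, 0.0, 0.0]
force: [-0.0, -0.4, 0.5]
grip_width: 1.002
finger_force: 0.0
t: 1.7
position: [360.0, -114.7, 231.6]
eef_rot: [0.992, -0.129, 0.0, 0.0]
force: [1.0, -1.4, 1.4]
grip_width: 1.003
finger_force: 0.0
t: 2.2
position: [462.1, 91.1, 231.5]
eef_rot: [0.992, -0.129, 0.0, 0.0]
force: [0.9, -0.1, 0.9]
grip_width: 1.002
finger_force: 0.0
t 2.2 nest [ -62.4 -147.1] z 231.5 yawerr 0.005 down [ 0.001 -0.    -1.   ] F_nest [-0.1  0.9] 0.9 w 1.0
[541.6200466   70.12123011 374.6112794 ]
```

View pics/w1.png

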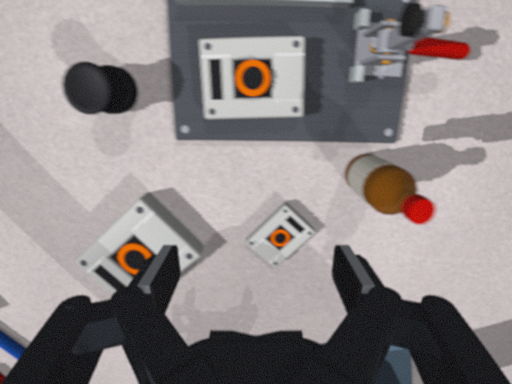

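Wrist view: the housing's corners are at about (199,40), (305,37), (304,117) and (205,120). The board's lower edge runs from (177,140) to (402,141). The look-alikes are at (282,233) and (140,240).

```bash
python3 - <<'E'
from h import *
c=read_camera("wrist")
def n(p,z):return ((cast(c,p,z)-T)@RM).round(1)
print("board corners",n([(177,140),(402,141)],12))
print("housing",n([(199,40),(305,37),(304,117),(205,120)],37))
print("small",n([(286,200),(314,233),(276,266),(247,240)],20))
print("big",n([(146,195),(200,257)],35))
print("stops face",n([(366,8),(354,80)],34),"bottle base",n([(355,185)],0))
E
```

```text
board corners [[-175.  -112.7]
 [ 128.7 -110.5]]
housing [[-134.5    4. ]
 [ -14.8    7.8]
 [ -11.2  -80.5]
 [-131.4  -85. ]]
small [[ -26.5 -193.9]
 [  16.8 -244.9]
 [ -37.  -301.7]
 [ -81.2 -257.2]]
big [[-216.7 -183.1]
 [-149.1 -277.8]]
stops face [[ 53.   40.6]
 [ 46.5 -36.8]] bottle base [[  75.7 -177.1]]
```

```bash
python3 - <<'E'
from h import *
c=read_camera("scene")
f=c["frame"][160:290,130:320];cv2.imwrite("pics/s2.png",cv2.resize(f[:,:,::-1],None,fx=4,fy=4,interpolation=2))
E
```

```text
(no output)
```

View pics/s2.png

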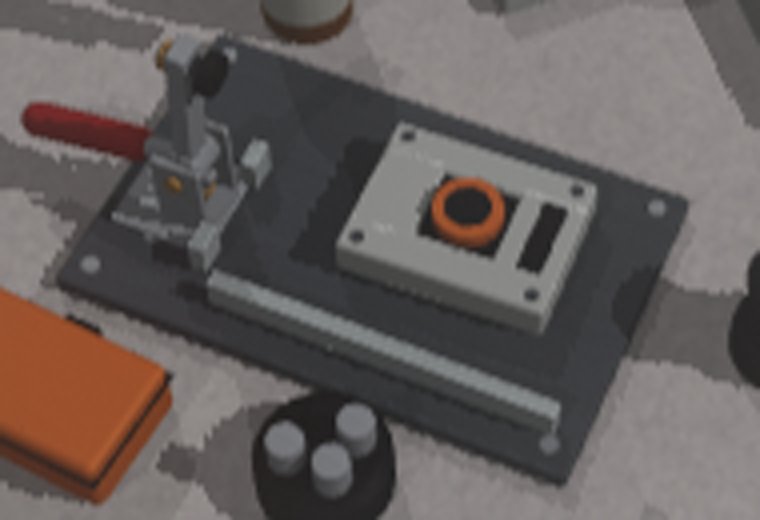

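Scene crop: the board-top corners are (688,203), (562,475) and (60,280), with (215,37) behind. The fence's top face edge runs from (222,272) to (560,402).

```bash
python3 - <<'E'
from h import *
cv=lambda L:np.array(L)/4+[129.6,159.6]
N=[(-165,-115),(-165,75),(135,75),(135,-115)]
c=read_camera("scene");W=cast(c,cv([(688,203),(562,475),(60,280),(215,37)]),12);print("scene",fit(N,W),((W-T)@RM).round(1))
w=read_camera("wrist");W2=cast(w,[(177,140),(402,141)],12)
c2=read_camera("top")
W3=cast(c2,np.array([(88,357),(160,85),(630,192),(568,467)])/[4,3.75]+[189.6,109.6],12);print("top",((W3-T)@RM).round(1))
print("wr+",fit([N[0],N[3]],W2))
E
```

```text
scene (np.float64(-1.835678253818734), array([589.81929803,  -4.05581537]), array([2.84132602, 4.22232422, 4.11414023, 2.55715781])) [[-168.8 -110.9]
 [-165.5   73.5]
 [ 128.1   73.3]
 [ 131.1 -111.6]]
top [[-165.  -112.2]
 [-165.5   73.8]
 [ 134.6   72.1]
 [ 136.5 -113.4]]
wr+ (np.float64(-1.8289233612946598), array([589.32845716,  -8.02768339]), array([1.80777796, 1.80777796]))
```

```bash
python3 -m crank '[[[0.1,0,0.2],[0,0,0],-1],[[0.1,0,0.3],[0,0,0],-1],[[0,0,0.3],[0,0,0],-1],[[0,0,0.3],[0,0,0],-1],[[0,0,0.3],[0,0,0],-1]]' >/dev/null
python3 -m crank '[[[0,0,0],[0,0,0],-1],[[0,0,0],[0,0,0],-1],[[0,0,0],[0,0,0],-1]]' >/dev/null
python3 -c "
from h import *
nest();c=read_camera('wrist');cv2.imwrite('pics/w2.png',c['frame'][:,:,::-1])"
```

```text
t 3.3 nest [ -60.  -114.9] z 23.8 yawerr -0.001 down [ 0.004 -0.    -1.   ] F_nest [-0.2  0.4] 0.3 w 1.0
```

View pics/w2.png

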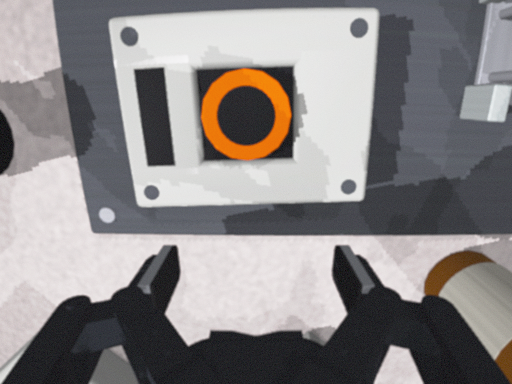

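The housing is centred at about px x=250, straight ahead of the open fingers, with its near edge at row 205. The bottle is clear on the right. I'll lower a little and push toward the fence.

```bash
python3 -m crank '[[[0,0,0.06],[0,0,0],-0.4],[[0,0,0],[0,0,0],-0.4],[[0.05,0,0],[0,0,0],-0.4],[[0.05,0,0],[0,0,0],-0.4],[[0.05,0,0],[0,0,0],-0.4]]'|grep force
python3 -m crank '[[[0.04,0,0],[0,0,0],-0.4],[[0.04,0,0],[0,0,0],-0.4],[[0.04,0,0],[0,0,0],-0.4],[[0.03,0,0],[0,0,0],-0.4],[[0.02,0,0],[0,0,0],-0.4]]' |grep force
python3 -c "
from h import *
nest()"
```

```text
force: [-5.0, 4.0, 4.8]
finger_force: 3.3
force: [-6.6, 1.4, 4.5]
finger_force: 3.2
t 4.35 nest [-60.2 -70.1] z 12.0 yawerr 0.0 down [-0.003  0.    -1.   ] F_nest [ 0.3 -6.8] 4.5 w 0.7
```

```bash
python3 -m crank '[[[0,0,-0.02],[0,0,0],-0.4],[[0.03,0,0],[0,0,0],-0.4],[[0.03,0,0],[0,0,0],-0.4],[[0,0,0],[0,0,0],-0.4],[[0,0,0],[0,0,0],-0.4]]'|grep force
python3 -c "
from h import *
nest()"
python3 -m crank '[[[0.02,0,0],[0,0,0],-0.4],[[0.01,0,0],[0,0,0],-0.4],[[0.01,0,0],[0,0,0],-0.4],[[0.01,0,0],[0,0,0],-0.4],[[0,0,0],[0,0,0],-0.4]]' |grep force
python3 -c "
from h import *
nest()"
```

```text
force: [0.1, 0.0, 0.2]
finger_force: 0.0
t 4.85 nest [-60.4 -58.8] z 15.6 yawerr 0.0 down [ 0.002 -0.    -1.   ] F_nest [-0.1  0.1] 0.2 w 0.7
force: [-9.7, 3.1, 7.1]
finger_force: 5.0
t 5.35 nest [-60.3 -55.8] z 15.2 yawerr 0.0 down [-0.006  0.001 -1.   ] F_nest [ -0.5 -10.2] 7.1 w 0.7
```

```bash
python3 -m crank '[[[0.015,0,0],[0,0,0],-0.4],[[0.015,0,0],[0,0,0],-0.4],[[0,0,0],[0,0,0],-0.4],[[0,0,0],[0,0,0],-0.4]]' |grep force
python3 -c "
from h import *
nest();c=read_camera('top');f=c['frame'][110:240,200:370];g=read_camera('wrist')['frame']
cv2.imwrite('pics/t3.png',np.hstack([cv2.resize(f,(440,340),interpolation=2),cv2.resize(g,(360,340))])[:,:,::-1])"
```

```text
force: [-20.0, 5.2, 15.6]
finger_force: 10.4
t 5.75 nest [-60.2 -55.9] z 14.7 yawerr 0.001 down [-0.015  0.003 -1.   ] F_nest [  0.2 -20.7] 15.6 w 0.7
```

View pics/t3.png

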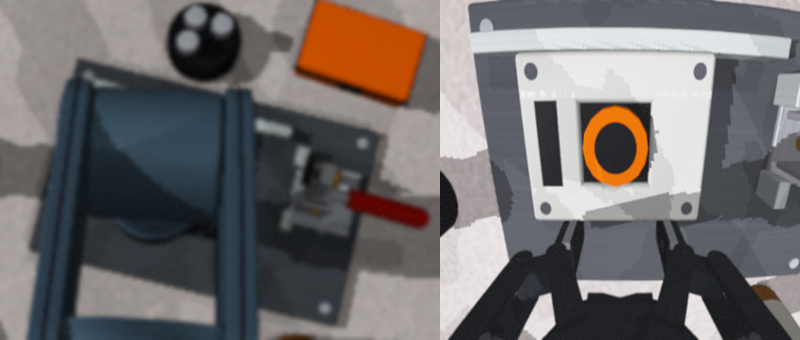

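The housing lies flat along the fence, centred at about nest x = -62. Next I'll move round to its -x end with the fingers shut.

```bash
python3 -m crank '[[[-0.15,0,0],[0,0,0],-0.4],[[-0.05,0,-0.2],[0,0,0],1],[[0,0,-0.3],[0,0,0],1],[[0,-0.2,-0.2],[0,0,0],1],[[0.2,-0.2,0],[0,0,0],1]]' |grep force
python3 -m crank '[[[0.2,-0.22,0],[0,0,0],1],[[0.11,0,0],[0,0,0],1],[[0,0,0.2],[0,0,0],1],[[0,0,0.25],[0,0,0],1],[[0,0,0],[0,0,0],1]]' |grep force
python3 -c "
from h import *
nest()"
```

```text
force: [1.4, 0.2, 0.2]
finger_force: 0.0
force: [-1.0, 0.4, -0.1]
finger_force: 0.0
t 6.85 nest [-152.1   -5. ] z 47.7 yawerr 0.0 down [-0.01  -0.001 -1.   ] F_nest [-0.1 -1. ] -0.1 w 0.0
```

```bash
python3 -m crank '[[[0,0,0.17],[0,0,0],1],[[0.02,0,0.02],[0,0,0],1],[[0,0.04,0],[0,0,0],1],[[0,0.04,0],[0,0,0],1],[[0,0.04,0],[0,0,0],1]]' |grep force
python3 -c "
from h import *
nest()"
python3 -m crank '[[[0,0.04,0],[0,0,0],1],[[0,0.04,0],[0,0,0],1],[[0,0.04,0],[0,0,0],1],[[0,0.04,0],[0,0,0],1],[[0,0.04,0],[0,0,0],1]]' |grep force
python3 -m crank '[[[0,0.04,0],[0,0,0],1],[[0,0.04,0],[0,0,0],1],[[0,0.03,0],[0,0,0],1],[[0,0.03,0],[0,0,0],1],[[0,0,0],[0,0,0],1]]' |grep force
python3 -c "
from h import *
nest()"
```

```text
force: [1.3, 1.8, -0.0]
finger_force: 1.0
t 7.35 nest [-135.1    2.5] z 26.1 yawerr 0.0 down [ 0.003  0.    -1.   ] F_nest [-2.1  0.8] -0.0 w -0.0
force: [2.4, 5.5, 4.3]
finger_force: 3.5
force: [0.9, 3.5, 5.7]
finger_force: 2.6
t 8.35 nest [-84.5   2.6] z 25.8 yawerr -0.0 down [ 0.003  0.    -1.   ] F_nest [-3.6 -0.1] 5.7 w -0.0
```

```bash
python3 -m crank '[[[0,0.02,0],[0,0,0],1],[[0,0.02,0],[0,0,0],1],[[0,0.02,0],[0,0,0],1],[[0,0.01,0],[0,0,0],1],[[0,0,0],[0,0,0],1]]' |grep force
python3 -c "
from h import *
nest()"
python3 -m crank '[[[0,0.02,0],[0,0,0],1],[[0,0.02,0],[0,0,0],1],[[0,0,0],[0,0,0],1]]' |grep force
python3 -c "
from h import *
nest()"
```

```text
force: [3.3, 10.3, 6.3]
finger_force: 6.3
t 8.85 nest [-76.2   2.6] z 25.9 yawerr -0.0 down [ 0.004  0.003 -1.   ] F_nest [-10.8   0.5] 6.3 w 0.0
force: [4.7, 29.3, 6.5]
finger_force: 14.8
t 9.15 nest [-75.2   1.2] z 25.9 yawerr -0.001 down [ 0.005  0.01  -1.   ] F_nest [-29.5  -3.1] 6.5 w -0.0
```

```bash
python3 -m crank '[[[0,-0.2,0],[0,0,0],1],[[0,0,-0.3],[0,0,0],1],[[0,0,-0.3],[0,0,0],1],[[-0.25,0,-0.2],[0,0,0],1],[[-0.25,0.15,0],[0,0,0],1]]' |grep force
python3 -m crank '[[[-0.2,0.2,0],[0,0,0],1],[[0,0.3,0],[0,0,0],1],[[0,0,0],[0,0,0],1],[[0,0,0],[0,0,0],1],[[0,0,0],[0,0,0],1]]' |grep force
python3 -c "
from h import *
nest();c=read_camera('wrist')['frame'];cv2.imwrite('pics/w4.png',cv2.resize(c,(800,600),interpolation=2)[:,:,::-1])"
```

```text
force: [0.4, -1.5, 0.0]
finger_force: 0.0
force: [-0.2, -0.2, 0.8]
finger_force: 0.0
t 10.15 nest [  -0.5 -103.3] z 144.3 yawerr -0.0 down [-0.  0. -1.] F_nest [ 0.2 -0.1] 0.8 w 0.0
```

View pics/w4.png

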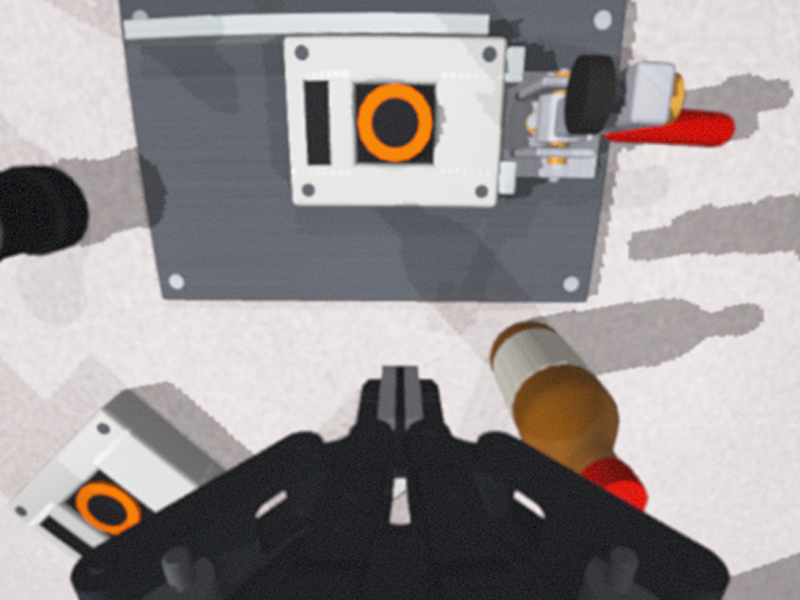

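The housing is tight against the stops, with its right edge at px x≈503. A possible ~2 mm gap shows at the fence near row 35, so I'll re-push toward the fence.

```bash
python3 -m crank '[[[0,0,0.3],[0,0,0],1],[[0,0,0.3],[0,0,0],1],[[0,0,0.2],[0,0,0],1],[[0,0,0],[0,0,0],1],[[0,0,0],[0,0,0],1]]' |grep force
python3 -m crank '[[[0.06,0,0],[0,0,0],1],[[0.06,0,0],[0,0,0],1],[[0.06,0,0],[0,0,0],1],[[0.06,0,0],[0,0,0],1],[[0.03,0,0],[0,0,0],1]]' |grep force
python3 -m crank '[[[0.02,0,0],[0,0,0],1],[[0.02,0,0],[0,0,0],1],[[0.02,0,0],[0,0,0],1],[[0,0,0],[0,0,0],1]]' |grep force
python3 -c "
from h import *
nest()"
```

```text
force: [0.3, 0.4, 0.0]
finger_force: 0.0
force: [-0.3, 0.2, -0.8]
finger_force: 0.0
force: [-5.3, 0.2, 2.7]
finger_force: 2.5
t 11.6 nest [ -0.2 -55.9] z 23.8 yawerr 0.0 down [-0.004  0.001 -1.   ] F_nest [ 1.2 -5.2] 2.7 w -0.01
```

```bash
python3 -m crank '[[[0.015,0,0],[0,0,0],1],[[0.015,0,0],[0,0,0],1],[[0,0,0],[0,0,0],1],[[0,0,0],[0,0,0],1],[[0,0,0],[0,0,0],1]]' |grep force
python3 -c "
from h import *
nest()"
python3 -m crank '[[[-0.1,0,0],[0,0,0],1],[[-0.1,0,0],[0,0,0],1],[[-0.1,0,-0.2],[0,0,0],1],[[0,0,-0.3],[0,0,0],1],[[0,0,-0.3],[0,0,0],1]]' |grep force
python3 -m crank '[[[0,0,0],[0,0,0],1],[[0,0,0],[0,0,0],1],[[0,0,0],[0,0,0],1]]' |grep force
python3 - <<'E'
from h import *
nest();c=read_camera('wrist');f=c['frame'];cv2.imwrite('pics/w5.png',cv2.resize(f[0:220,60:512],None,fx=1.7,fy=2.6,interpolation=2)[:,:,::-1])
E
```

```text
force: [-15.4, 3.6, 10.7]
finger_force: 7.9
t 12.1 nest [ -0.2 -55.9] z 23.4 yawerr 0.001 down [-0.012  0.002 -1.   ] F_nest [  0.6 -15.9] 10.7 w -0.0
force: [1.5, -0.6, -0.2]
finger_force: 0.0
force: [0.8, -0.5, -0.3]
finger_force: 0.0
t 12.9 nest [ -0.2 -95.2] z 143.3 yawerr 0.0 down [-0.002  0.    -1.   ] F_nest [0.3 0.9] -0.3 w 0.0
```

View pics/w5.png

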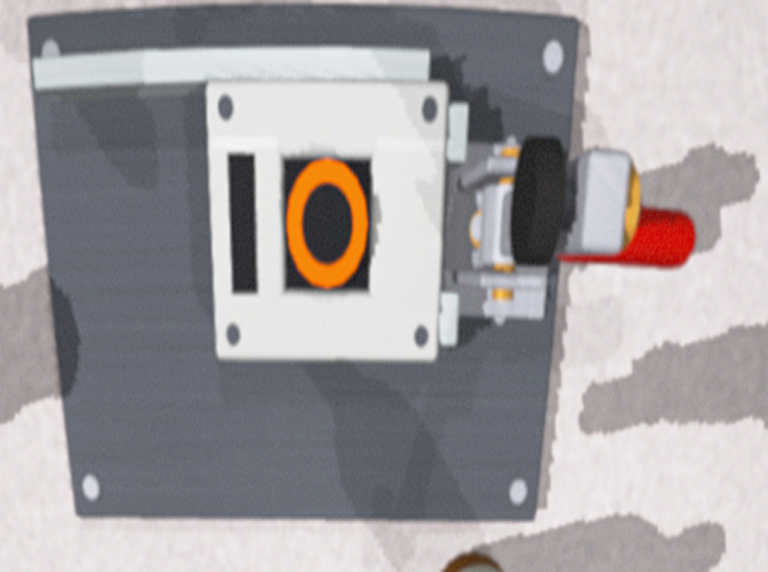

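Snug on both sides: there's no gap at the fence (row 80) or the stops (column 447), and contact readings match my nest frame within 1 mm. Next I'll go over behind the clamp arm.

```bash
python3 -m crank '[[[0,0,-0.2],[0,0,0],1],[[0,0,-0.2],[0,0,0],1],[[0,0.28,0],[0,0,0],1],[[0,0.28,0],[0,0,0],1],[[0,0.28,0],[0,0,0],1]]' |grep force
python3 -m crank '[[[0.3,0,0],[0,0,0],1],[[0.3,0,0],[0,0,0],1],[[0.03,0,0],[0,0,0],1],[[0,0,0],[0,0,0],1],[[0,0,0],[0,0,0],1]]' |grep force
python3 -c "
from h import *
nest();c=read_camera('scene');f=c['frame'][120:300,110:330];cv2.imwrite('pics/s6.png',cv2.resize(f,None,fx=3.3,fy=3.3,interpolation=2)[:,:,::-1])"
```

```text
force: [-0.1, 0.2, -0.3]
finger_force: 0.0
force: [-0.0, 0.0, 0.7]
finger_force: 0.0
t 13.95 nest [125.3  -1.5] z 202.8 yawerr 0.001 down [-0.003  0.001 -1.   ] F_nest [-0. -0.] 0.7 w -0.0
```

```bash
python3 -m crank '[[[0.01,0,0.25],[0,0,0],1],[[0,0,0.25],[0,0,0],1],[[0,0,0.18],[0,0,0],1],[[0,0,0],[0,0,0],1],[[0,0,0],[0,0,0],1]]' |grep force
python3 -c "
from h import *
nest()"
python3 -m crank '[[[0,-0.06,0],[0,0,0],1],[[0,-0.06,0],[0,0,0],1],[[0,-0.06,0],[0,0,0],1],[[0,-0.06,0],[0,0,0],1],[[0,-0.06,0],[0,0,0],1]]' |grep force
python3 -c "
from h import *
nest()"
```

```text
force: [0.2, -0.1, -0.1]
finger_force: 0.0
t 14.5 nest [125.4   1. ] z 103.0 yawerr 0.001 down [-0.  0. -1.] F_nest [0.  0.3] -0.1 w 0.0
force: [-0.9, -5.2, 1.2]
finger_force: 0.7
t 15.0 nest [80.2  2.2] z 103.4 yawerr 0.001 down [ 0.002 -0.001 -1.   ] F_nest [5.3 0.5] 1.2 w 0.0
```

```bash
python3 -m crank '[[[0,-0.06,0],[0,0,0],1],[[0,-0.06,0],[0,0,0],1],[[0,-0.06,0],[0,0,0],1],[[0,-0.06,0],[0,0,0],1],[[0,0,0],[0,0,0],1]]' |grep force
python3 -c "
from h import *
nest();c=read_camera('scene');f=c['frame'][120:300,110:330];cv2.imwrite('pics/s6.png',cv2.resize(f,None,fx=3.3,fy=3.3,interpolation=2)[:,:,::-1])"
```

```text
force: [0.7, 1.4, 0.3]
finger_force: 0.0
t 15.5 nest [42.6  1.2] z 102.2 yawerr 0.001 down [ 0.     0.002 -1.   ] F_nest [-1.5  0.3] 0.3 w -0.0
```

View pics/s6.png

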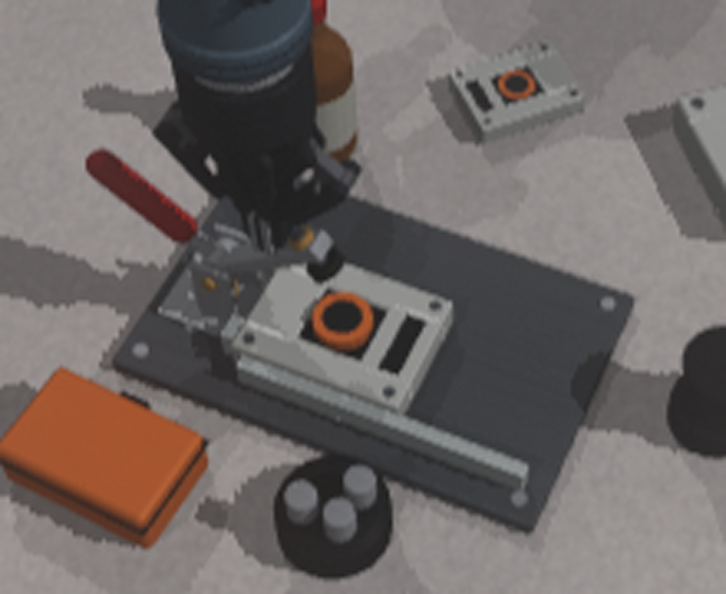

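The clamp is partway down (arm at about px (310,250)), and the finger is behind it. I'll continue over it, then press above the foot.

```bash
python3 -m crank '[[[0,-0.06,0],[0,0,0],1],[[0,-0.06,0],[0,0,0],1],[[0,-0.06,0],[0,0,0],1],[[0,-0.06,0],[0,0,0],1],[[0,0,0],[0,0,0],1]]' |grep force
python3 -m crank '[[[0,-0.02,0],[0,0,0],1],[[0,0,0.08],[0,0,0],1],[[0,0,0.04],[0,0,0],1],[[0,0,0.02],[0,0,0],1],[[0,0,0],[0,0,0],1]]' |grep force
python3 -c "
from h import *
nest()"
```

```text
force: [0.5, 0.6, -0.2]
finger_force: 0.0
force: [-0.9, 0.1, 0.9]
finger_force: 0.0
t 16.55 nest [6.  0.9] z 80.3 yawerr -0.0 down [-0.002  0.    -1.   ] F_nest [ 0.1 -0.9] 0.9 w 0.0
```

```bash
python3 -m crank '[[[0,0,0.02],[0,0,0],1],[[0,0,0.02],[0,0,0],1],[[0,0,0.02],[0,0,0],1],[[0,0,0.02],[0,0,0],1],[[0,0,0],[0,0,0],1]]' |grep force
python3 -c "
from h import *
nest()"
python3 -m crank '[[[0,0,0.02],[0,0,0],1],[[0,0,0.02],[0,0,0],1],[[0,0,0.01],[0,0,0],1],[[0,0,0],[0,0,0],1]]' |grep force
python3 -c "
from h import *
nest()"
```

```text
force: [-0.1, 2.2, 3.2]
finger_force: 1.8
t 17.05 nest [4.7 2. ] z 70.1 yawerr 0.0 down [ 0.002  0.001 -1.   ] F_nest [-2.1 -0.7] 3.2 w -0.0
force: [-13.5, 6.2, 43.3]
finger_force: 21.8
t 17.45 nest [4.4 2.7] z 68.5 yawerr 0.001 down [ 0.006  0.    -1.   ] F_nest [ -2.5 -14.6] 43.3 w -0.0
```

```bash
cat >> h.py <<'E'
def handle():
    c=read_camera("scene");f=c["frame"].astype(int);r=(f[:,:,0]>1.8*f[:,:,1]+15)&(f[:,:,0]>1.8*f[:,:,2]+15)&(f[:,:,1]<0.35*f[:,:,0])
    def P(q,r_):
        a=1.309-q;xy=T+RM@[85+r_*np.cos(a),0];return [*xy,57+r_*np.sin(a)]
    n,l,st,ce=cv2.connectedComponentsWithStats(r.astype(np.uint8))
    for i in range(1,n):
        if st[i,4]>25 and 100<ce[i][0]<260 and 80<ce[i][1]<300:
            ys,xs=np.where(l==i);d=cv2.fitLine(np.c_[xs,ys].astype(np.float32),2,0,.01,.01).ravel()
            print("red",st[i],ce[i].round(1),"dir",np.degrees(np.arctan2(d[1],d[0])).round(1))
    for q in(-0.05,0,.05,.1,.2,.6,1.5):
        p=proj(c,[P(q,25),P(q,67),P(q,110)]);d=p[2]-p[0];print(q,p.round(1).tolist(),np.degrees(np.arctan2(d[1],d[0])).round(1))
E
python3 -c "
from h import *
nest();handle()"
```

```text
t 17.45 nest [4.4 2.7] z 68.5 yawerr 0.001 down [ 0.006  0.    -1.   ] F_nest [ -2.5 -14.6] 43.3 w -0.0
-0.05 [[172.4, 191.3], [166.2, 178.0], [159.4, 163.5]] -115.1
0 [[171.9, 191.2], [164.8, 177.8], [157.1, 163.1]] -117.8
0.05 [[171.4, 191.1], [163.5, 177.6], [154.9, 162.8]] -120.2
0.1 [[171.0, 191.1], [162.3, 177.4], [152.8, 162.6]] -122.6
0.2 [[170.1, 191.0], [159.8, 177.3], [148.8, 162.5]] -126.8
0.6 [[167.2, 191.5], [152.2, 179.0], [136.4, 165.7]] -140.1
1.5 [[166.2, 196.5], [150.3, 192.6], [134.4, 188.7]] -166.3
```

```bash
sed -i 's/r=(f\[:,:,0\]>1.8.*$/hsv=cv2.cvtColor(c["frame"],cv2.COLOR_RGB2HSV).astype(int);r=((hsv[:,:,0]<5)|(hsv[:,:,0]>170))\&(hsv[:,:,1]>110)\&(hsv[:,:,2]>40)/' h.py
python3 -c "
from h import *
handle()
c=read_camera('scene')['frame'];print([c[int(y),int(x)].tolist() for x,y in((166,178),(164.8,177.8),(162.3,177.4),(159.8,177),(152,179),(150,193))])" | grep -v '^[-0-9]'
```

```text
red [157 163  19  30 219] [165.8 177.5] dir 62.1
[[71, 38, 38], [72, 38, 38], [73, 40, 40], [150, 145, 144], [149, 143, 143], [150, 143, 143]]
```

The handle direction gives q ≈ 0, so the cap is flush. I'll lift off and wait.

```bash
python3 -m crank '[[[0,0,-0.05],[0,0,0],1],[[0,0,-0.1],[0,0,0],1],[[0,0,-0.15],[0,0,0],1],[[0,0,-0.1],[0,0,0],1],[[0,0,0],[0,0,0],1]]' |grep force
python3 -m crank '[[[0,0,0],[0,0,0],1],[[0,0,0],[0,0,0],1],[[0,0,0],[0,0,0],1],[[0,0,0],[0,0,0],1],[[0,0,0],[0,0,0],1]]' |grep force
python3 -m crank '[[[0,0,0],[0,0,0],1],[[0,0,0],[0,0,0],1],[[0,0,0],[0,0,0],1],[[0,0,0],[0,0,0],1],[[0,0,0],[0,0,0],1]]' |grep force
python3 -c "
from h import *
nest();handle()"|grep -v '^[-0-9]'
```

```text
force: [0.4, -0.4, -0.3]
finger_force: 0.0
force: [0.3, -1.1, 0.1]
finger_force: 0.0
force: [-0.2, -0.9, 0.2]
finger_force: 0.0
t 19.1 nest [5.6 1.5] z 121.9 yawerr 0.0 down [ 0. -0. -1.] F_nest [0.9 0.1] 0.2 w -0.0
red [157 163  20  29 214] [166.1 177.8] dir 60.3
```

```bash
python3 -m crank '[[[0,0.2,0],[0,0,0],1],[[0,0.2,0],[0,0,0],1],[[0,0.1,0],[0,0,0],1],[[0,0.08,0],[0,0,0],1],[[0,0.08,0.02],[0,0,0],1]]' |grep force
python3 -c "
from h import *
nest()"
python3 -m crank '[[[0,0.08,0.03],[0,0,0],1],[[0,0.08,0.03],[0,0,0],1],[[0,0.08,0.03],[0,0,0],1],[[0,0.08,0.03],[0,0,0],1],[[0,0.08,0],[0,0,0],1]]' |grep force
python3 -c "
from h import *
nest();handle()"|grep -v '^[-0-9]'
```

```text
force: [1.6, 7.3, -0.5]
finger_force: 3.0
t 19.65 nest [103.    1.1] z 118.7 yawerr -0.001 down [ 0.     0.004 -1.   ] F_nest [-7.5 -0.4] -0.5 w 0.0
force: [-0.6, 0.5, 0.4]
finger_force: 0.0
t 20.15 nest [165.6   1.2] z 100.1 yawerr 0.001 down [-0.001 -0.    -1.   ] F_nest [-0.3 -0.7] 0.4 w 0.0
red [197 115  12  13 108] [203.1 120.6] dir 50.3
red [133 175  35  20 254] [151.5 184.9] dir 25.2
```

```bash
python3 -m crank '[[[0,0,-0.1],[0,0,0],1],[[0,0,-0.3],[0,0,0],1],[[0,0,-0.3],[0,0,0],1],[[0,0,-0.2],[0,0,0],1],[[0,0,0],[0,0,0],1]]' |grep force
python3 -m crank '[[[0,0,0],[0,0,0],1],[[0,0,0],[0,0,0],1],[[0,0,0],[0,0,0],1],[[0,0,0],[0,0,0],1],[[0,0,0],[0,0,0],1]]' |grep force
python3 - <<'E'
from h import *
nest();handle()
c=read_camera("scene");g=c["frame"];hsv=cv2.cvtColor(g,cv2.COLOR_RGB2HSV)
m=cv2.inRange(hsv,(5,150,80),(18,255,255));n,l,st,ce=cv2.connectedComponentsWithStats(m)
print([(st[i].tolist(),ce[i].round(1).tolist()) for i in range(1,n) if st[i,4]>20 and ce[i][0]<300])
print("home cap expected",proj(c,[[*T,37]]))
E
```

```text
force: [0.4, 0.2, 0.4]
finger_force: 0.0
force: [0.7, 0.1, 0.5]
finger_force: 0.0
t 21.2 nest [164.6   1.3] z 235.0 yawerr 0.0 down [-0.001  0.001 -1.   ] F_nest [-0.3  0.6] 0.5 w 0.0
red [197 115  12  13 107] [203.1 120.6] dir 48.6
red [136 186  31  14 230] [151.  192.1] dir 14.1
-0.05 [[172.4, 191.3], [166.2, 178.0], [159.4, 163.5]] -115.1
0 [[171.9, 191.2], [164.8, 177.8], [157.1, 163.1]] -117.8
0.05 [[171.4, 191.1], [163.5, 177.6], [154.9, 162.8]] -120.2
0.1 [[171.0, 191.1], [162.3, 177.4], [152.8, 162.6]] -122.6
0.2 [[170.1, 191.0], [159.8, 177.3], [148.8, 162.5]] -126.8
0.6 [[167.2, 191.5], [152.2, 179.0], [136.4, 165.7]] -140.1
1.5 [[166.2, 196.5], [150.3, 192.6], [134.4, 188.7]] -166.3
[([261, 142, 11, 8, 38], [266.3, 145.5]), ([205, 210, 18, 16, 130], [213.4, 218.0]), ([109, 232, 64, 54, 1751], [141.5, 256.1])]
home cap expected [[211.90321551 216.99770862]]
```

```bash
python3 -c "
from h import *
c=read_camera('scene');print(proj(c,[[589.8,-4.1,37]]));print(hand_in())"
```

```text
[[213.23866391 217.94974897]]
the job is handed in; nothing more can be done
None
```

I've handed in the job, but `hand_in()` didn't return a verdict. By my final measurements, the housing is in its corner, the cap was pressed flush with the clamp (which held alone for over a second), the clamp is open at about 1.5 rad, and the robot is clear. I never touched any bystander on purpose, but I didn't measure their positions again at the end.

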